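Slide the cover plate out over the edge of its rack and close the vial box with it

ROBOT

A 6-joint arm with a two-finger parallel gripper is mounted at the origin on a cart in front of the work surface, level with it; the furniture and walls round the work are solid. World frame = base frame: x ahead of the robot, y to its left, z up, the work surface at z = 0. Lengths are in mm, angles in rad, forces in N, time in s.
With the tool pointing down it reaches from about 250 to 725 mm from the base axis. Payload 9.7 kg.
Tool frame: the origin (TCP) lies where the fingers leave the gripper's body, on its centre line; the fingertips stand 73 mm ahead of it and the grasp point (between the pads) lies ahead of it (bot.grip_depth is the x of the grasp point in the tool frame, in mm); x points along the fingers, z is the direction in which the jaws open and shut, and the axes are right-handed (so a half turn about x gives the same grasp; the last joint's range is limited). The gripper opens to 85 mm and grips with 20 to 120 N. Pads are 22 mm wide; open, the fingers measure 114 mm over their backs; the gripper's body (76 mm by 85 mm) begins 54 mm behind the grasp point. The pads swing forward as they close: fully open they stand 13 mm farther back than shut.
Start: joints at [0, 0.087, 0.176, 1.66, 0, 1.571], TCP at [549.997, -0, 303.884] pointing down, gripper open.
Joint ranges: [-3.13, 3.13], [-0.85, 1.81], [-1.15, 1.24], [-2.2, 2.28], [-1.44, 1.52], [-3.14, 3.14]. Speed limits (rad/s): [2.22, 2.22, 2.57, 3.14, 3.14, 3.14].

INTERFACE

Orientations are given as a 3x3 rotation matrix whose columns are the frame's x, y, z axes.
In Python, from workcell import bot gives the robot as it stands.
- The arm moves only by the tool servo_tool, never from a script. Its argument "commands" is text: rows parted by semicolons, each of 7 numbers parted by spaces: the gripper's target within -1 to 1 (fully open at 1, half-way at 0, shut at -1), then the shift along the tool's x, y, z normalised to -1 to 1, where 1 is 1000 mm, then the turn, a rotation vector about the tool's x, y, z normalised to -1 to 1, where 1 is 180 degrees. A call has 1 to 10 rows; each row is the pose to reach, as a shift and turn from the pose commanded when the call began, along the tool's axes at that moment, turning the shorter way round; what a row does not reach only later rows make up. A row lasts 1/8 s, in which the tool goes at most 62.5 mm and 10.7 degrees, less where a joint would pass 70% of its speed; a pose out of reach is approached as far as the arm can. A call with a number of a shift or a turn outside -1 to 1 is refused whole. A call with a gripper value outside its range is refused whole. The fingers move at their own pace and stop on an object; "grip_force" is the grip in N (left out, the last holds). Time passes only in rows, so rows that repeat a pose let the fingers close. It gives the time, the measured TCP pose, the force and the opening at its end, in the units of the state.
- bot.state(): the state, without advancing time (a new reading comes with each control period).
- bot.camera(name): name is "scene" or "side" or "wrist"; returns a dict with "image" (384x512x3 uint8, red, green, blue), "mtx" (3x3 intrinsics, pixels), "extrinsics" (4x4, takes a point from world to camera coordinates). Camera axes: x right, y up, looking along -z (the intrinsics and any distortion apply to the point x, -y, -z); pixel columns grow to the right and rows downward; lengths in mm; the calibration is good to about 2 mm. The wrist camera is an equidistant fisheye: a pixel r from the principal point sees the ray r / f radians off the axis. A picture is of the moment at which its call begins. There is no depth.
- bot.hand_in(): hands the job in, once; it reports no verdict.
The state is a dict: "time_s": time; "joint_pos": joint angles; "qd": joint speeds; "effort": joint torques, N m; "eef_pos": TCP position; "eef_rot": TCP orientation; "contact_force": force on the tool from outside, world axes, zero at the start; "ft_torque": the same for the moment, N m; "opening": opening from 0.0 (shut) to 1.0 (fully open).
Only numpy, scipy, OpenCV 4.12 (cv2) and the standard library are available. Lean on these libraries where they do the work, as an engineer would, in place of code of your own. Each camera call takes 0.05 s, during which the arm holds its last target. There are 200 camera calls.

TASK

Close the open vial box with the flat metal cover plate that lies on the drying rack. The plate lies too low between the rack's side lips to be picked up there: slide it out over the rack's open front until enough overhangs to grip it by its two long sides, while it still lies flat on the rack. Then carry it over, rest its far edge first on the wide back rim of the box, close against the upright stop, with the end you hold clearly raised, lower that end until the plate lies flat and straight over the box, and let go, without disturbing the things that stand around.

Things in the scene. Friction and masses are not known exactly. Their poses are not given: they have to be found in the camera images.
- plate_centre (a point): Centre (half-way up) of the loose cover plate: plain flat aluminium rectangle, 124 x 58 x 4 mm, 0.08 to 0.16 kg, two faint beads on top. x runs along its length to its far end, y across its width, z up out of its top. At the start it lies flat on the rack between the lips, its near (-x) end towards the rack's open front, not overhanging there.
- plate_far (a point): Middle of the lower edge of the plate's far (+x) end, 62 mm from its centre and 2 mm below it. This edge goes on the box's back rim.
- plate_near (a point): Middle of the lower edge of the plate's near (-x) end, 62 mm from its centre and 2 mm below it. This is the end that is slid out over the rack's front and gripped.
- drying_rack: Fixed dark steel rack on four legs, 130 (x) x 72 (y) x 123 mm. Origin: centre of its underside, on the worktop; -x points to its open front, z up. The plate lies on its surface, 115 mm above the origin, between lips along both long sides (64 mm apart inside, 8 mm higher than the surface). No lip or stop at front or back. The front faces away from the robot, ahead and to the left; the back is nearer the robot.
- rack_front (a point): Middle of the rack surface's front edge (65 mm in front of the rack's origin, 115 mm up; axes as the rack). Nothing below it in front. From 60 mm behind it to the rack's back end, 130 mm behind it, the surface has an open slot 44 mm wide along the middle, so that fingertips can reach down behind the plate's far end and push it forward.
- vial_box: Fixed white open box with three upright vials inside, which stay below the rim. Origin: centre of its underside, on the worktop; -x is its front, +x its back, z up. 58 mm wide outside (y), side walls 4 mm, front wall's outer face at x = -41 mm; the rim the plate lies on is 84 mm above the origin. Its front faces the robot's left (+y side), its back and stop the right.
- box_stop (a point): Middle of the line where the box's back rim meets the upright stop (x = +45 mm, 84 mm up in the box; axes as the box). The rim is 8 mm wide in front of it; the stop is 4 mm thick and 12 mm higher than the rim. With the plate closed, its far edge lies here and its near end sticks out 38 mm in front of the box, with nothing below.
- standard_1: Bystander: white bottle, 47 mm diameter, 92 mm high, beside the rack; origin at the centre of its underside.
- standard_2: Bystander: white bottle, 47 mm diameter, 92 mm high, about 10 cm in front of the rack's front edge; origin at the centre of its underside.
- lamp_carton: Bystander: small carton, 42 x 42 x 82 mm, behind or beside the vial box; origin at the centre of its underside.
- beaker_50: Bystander: small plastic beaker, 47 mm diameter, 56 mm high, beside or behind the vial box; origin at the centre of its underside.
- cover_plate: The same cover plate, given at the centre of its underside (2 mm below plate_centre), same axes.
Things that resemble listed ones, but are neither listed nor needed, are in the scene too. There is more than one size of the cover_plate; the job needs the larger.

How it is judged (in metres and radians):
On the way, in this order (a step that is already met when the one before it is completed fails the run):
1. the plate's near end overhangs the rack's front by more than 28 mm while the plate still lies flat on the rack (x of plate_near in the frame of drying_rack below -0.093 m and z of plate_centre in the frame of drying_rack between 0.113 and 0.121 m and y of plate_centre in the frame of drying_rack between -0.01 and 0.01 m and angle between plate_centre's own z axis and vertical below 0.06 rad), for 0.2 s.
2. the plate's far edge rests on the box's back rim, less than 12 mm from the stop, with the other end raised: plate tilted by more than 0.07 rad (4 degrees) (x of plate_far in the frame of vial_box between 0.033 and 0.048 m and y of plate_far in the frame of vial_box between -0.01 and 0.01 m and z of plate_far in the frame of vial_box between 0.08 and 0.088 m and angle between plate_centre's own z axis and vertical above 0.07 rad and contact force between cover_plate and vial_box above 0.05 N and z of plate_near in the frame of vial_box above 0.089 m), for 0.1 s.
At the end, for the whole second after the job is handed in: The plate lies at rest flat on the vial box's rim (both ends within 4 mm of rim height, tilt under 0.04 rad), its far edge no more than 7 mm from the stop, centred across the box within 7 mm at the far end and 9 mm at the near end; the bystanders stand upright (x of plate_far in the frame of vial_box between 0.038 and 0.048 m and y of plate_far in the frame of vial_box between -0.007 and 0.007 m and y of plate_near in the frame of vial_box between -0.009 and 0.009 m and z of plate_near in the frame of vial_box between 0.08 and 0.088 m and z of plate_far in the frame of vial_box between 0.08 and 0.088 m and angle between plate_centre's own z axis and vertical below 0.04 rad and linear speed of cover_plate below 0.02 m/s and angle between each of standard_1, standard_2, lamp_carton, beaker_50's own z axis and vertical below 0.2 rad); the robot touches nothing.
It fails at once if the plate falls off the rack or box (height (world z) of plate_centre below 0.07 m).
It fails at once if a bystander (standard_1) is moved by more than 20 mm (distance of standard_1 from where it was at the start of the episode above 0.02 m).
It fails at once if a bystander (standard_2) is moved by more than 20 mm (distance of standard_2 from where it was at the start of the episode above 0.02 m).
It fails at once if a bystander (lamp_carton) is moved by more than 20 mm (distance of lamp_carton from where it was at the start of the episode above 0.02 m).
It fails at once if a bystander (beaker_50) is moved by more than 20 mm (distance of beaker_50 from where it was at the start of the episode above 0.02 m).
It also fails if it takes over 69 s, if anything falls off the work surface, if the arm or the gripper's body presses on something with over 40 N, if the wrist force passes 120 N, or if a joint passes its speed limit or range.

## Working session

There is one attempt and no reset: what is moved stays moved. The work goes in short steps, Python scripts to look and compute and a tool call to move; the robot and the scene stay as the last step left them, time stands still between calls to the robot, and variables do not carry over. Pictures are saved under pics/ and viewed, about 8 in all and at most 12, crops included, and the job is handed in when it is done.

Besides the shell and the picture viewer there is one more tool, called after ">>>" as name(argument=value, ...), one argument or row to a line, values as JSON. servo_tool: Moves the arm, as the interface text tells. Its arguments: {"type":"object","properties":{"commands":{"type":"string"},"grip_force":{"type":"number"}},"required":["commands"]}

```bash
mkdir -p pics; ls
python3 - <<'E'
from workcell import bot
import cv2,numpy as np,pickle
s=bot.state(); print(s['time_s'],s['eef_pos'],s['eef_rot'],s['opening'],bot.grip_depth)
d={n:bot.camera(n) for n in("scene","side","wrist")}
pickle.dump(d,open('v0.pkl','wb'))
for n in d: 
  cv2.imwrite(f'pics/{n}0.png',d[n]['image'][:,:,::-1]); print(n,d[n]['mtx'].tolist(),np.round(d[n]['extrinsics'],3).tolist(),[k for k in d[n]])
a=np.hstack([d['scene']['image'],d['side']['image']])[:,:,::-1]
E
```

```text
pics
0.0 [ 5.49866869e+02 -1.87761930e-02  3.03196103e+02] [[-1.28642123e-03  1.26923005e-05  9.99999172e-01]
 [-2.39390449e-05  1.00000000e+00 -1.27231067e-05]
 [-9.99999172e-01 -2.39553923e-05 -1.28642093e-03]] 0.9973861907455723 53.900000000000006
scene [[441.4248483796543, 0.0, 256.5044176979254], [0.0, 441.4248483796543, 192.79444301458054], [0.0, 0.0, 1.0]] [[0.951, -0.309, 0.015, -460.78], [0.255, 0.811, 0.527, -372.527], [-0.175, -0.497, 0.85, -1203.946], [0.0, 0.0, 0.0, 1.0]] ['image', 'mtx', 'extrinsics']
side [[424.15959125431675, 0.0, 252.68008127757741], [0.0, 424.15959125431675, 186.13059457462074], [0.0, 0.0, 1.0]] [[-0.999, -0.026, 0.019, 528.746], [0.029, -0.48, 0.877, 9.808], [-0.014, 0.877, 0.48, -1471.839], [0.0, 0.0, 0.0, 1.0]] ['image', 'mtx', 'extrinsics']
wrist [[297.3186396354542, 0.0, 252.0560232106182], [0.0, 297.3186396354542, 194.90025337912144], [0.0, 0.0, 1.0]] [[1.0, 0.0, -0.001, -548.284], [-0.001, 0.965, -0.262, 33.677], [0.001, 0.262, 0.965, -377.722], [0.0, 0.0, 0.0, 1.0]] ['image', 'mtx', 'extrinsics']
```

View pics/scene0.png

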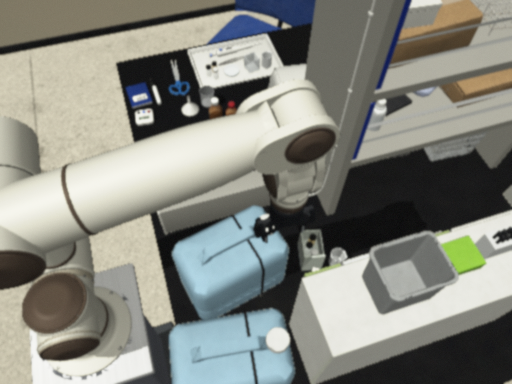

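View pics/side0.png

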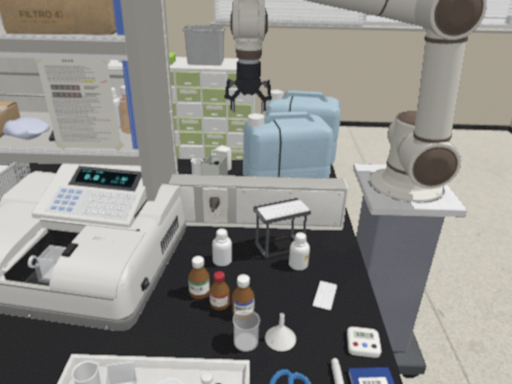

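View pics/wrist0.png

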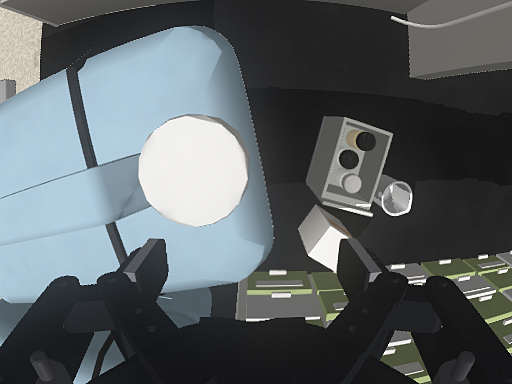

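Pictures 1–3: in the side view the rack with plate is at (282,210), standard_2 is likely (222,247) or (299,252), and a small loose plate lies on the table at (325,295), the wrong size. In the wrist view the vial box is at (350,160), the beaker at (397,197) and the carton at (325,235). There are also blue cases and a low white wall.

```bash
cat > h.py <<'E'
import numpy as np,cv2,pickle
def ray(c,u,v,fish=False):
    K=c['mtx'];E=np.array(c['extrinsics']);x=(u-K[0,2])/K[0,0];y=(v-K[1,2])/K[1,1]
    if fish:
        r=np.hypot(x,y); d=np.array([x/r*np.sin(r),y/r*np.sin(r),np.cos(r)])
    else: d=np.array([x,y,1.])
    d=d*[1,-1,-1]; R=E[:3,:3]; return -R.T@E[:3,3], R.T@d/np.linalg.norm(d)
def plane(c,u,v,z,fish=False):
    o,d=ray(c,u,v,fish); return o+d*(z-o[2])/d[2]
def tri(rs):
    A=sum(np.eye(3)-np.outer(d,d) for o,d in rs);b=sum((np.eye(3)-np.outer(d,d))@o for o,d in rs)
    return np.linalg.solve(A,b)
def proj(c,p,fish=False):
    E=np.array(c['extrinsics']);q=(E[:3,:3]@p+E[:3,3])*[1,-1,-1];K=c['mtx']
    if fish:
        t=np.arctan2(np.hypot(q[0],q[1]),q[2]);s=q[:2]/np.hypot(q[0],q[1])*t
    else: s=q[:2]/q[2]
    return s*K[0,0]+K[:2,2]
E
python3 - <<'E'
from h import *
d=pickle.load(open('v0.pkl','rb'))
f=lambda n,l,z:[print(n,p,np.round(plane(d[n],*p,z,n=='wrist'))) for p in l]
f('side',[(252,206),(300,200),(310,211),(262,222)],119)
f('side',[(257,250),(280,230),(268,255),(305,240)],0)
f('side',[(222,263),(299,268),(325,295),(200,297)],0)
f('side',[(175,180),(345,180),(205,215)],60)
f('side',[(345,228),(168,218)],0)
f('wrist',[(325,117),(392,132),(371,214),(345,205),(308,187)],84,)
f('wrist',[(397,197)],56);f('wrist',[(325,225)],82);f('wrist',[(193,170)],100);f('side',[(257,118),(275,98),(290,180)],200)
for n in ('side',):
  im=d[n]['image'][:,:,::-1]; cv2.imwrite('pics/c1.png',cv2.resize(im[90:310,160:360],None,fx=3.6,fy=2.7*1,interpolation=cv2.INTER_CUBIC))
E
```

```text
side (252, 206) [523. 377. 119.]
side (300, 200) [397. 339. 119.]
side (310, 211) [376. 392. 119.]
side (262, 222) [497. 449. 119.]
side (257, 250) [507. 404.   0.]
side (280, 230) [443. 308.   0.]
side (268, 255) [478. 424.   0.]
side (305, 240) [376. 353.   0.]
side (222, 263) [595. 463.   0.]
side (299, 268) [401. 473.   0.]
side (325, 295) [347. 566.   0.]
side (200, 297) [634. 586.   0.]
side (175, 180) [771. 137.  60.]
side (345, 180) [232. 103.  60.]
side (205, 215) [652. 334.  60.]
side (345, 228) [255. 288.   0.]
side (168, 218) [772. 263.   0.]
wrist (325, 117) [620.  67.  84.]
wrist (392, 132) [694.  56.  84.]
wrist (371, 214) [677. -33.  84.]
wrist (345, 205) [646. -23.  84.]
wrist (308, 187) [605.  -3.  84.]
wrist (397, 197) [723. -22.  56.]
wrist (325, 225) [626. -46.  82.]
wrist (193, 170) [493.  17. 100.]
side (257, 118) [520. -64. 200.]
side (275, 98) [ 454. -298.  200.]
side (290, 180) [431. 381. 200.]
```

View pics/c1.png

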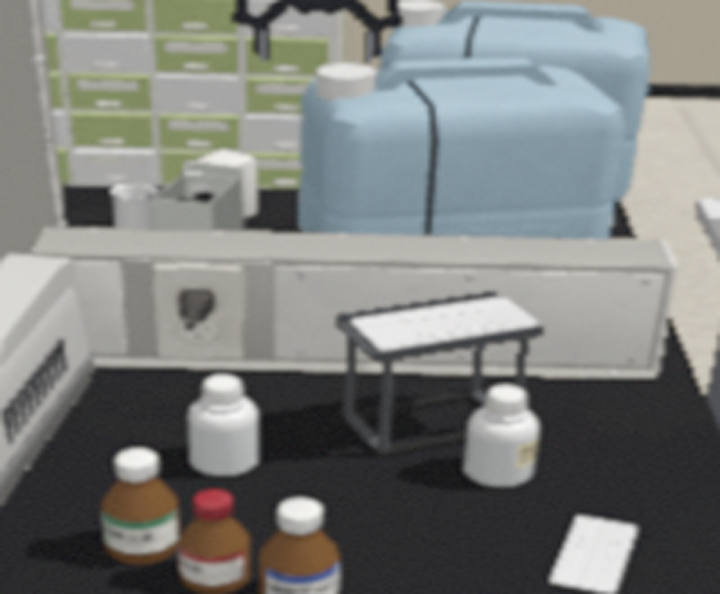

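Picture 4: the rack has the large plate with its front end at the lower left in the view, about world (510,413). standard_2 is about (595,463), standard_1 about (401,473). The small plate at crop (595,555) lies on the worktop and is the wrong one. Next I triangulate the obstacle heights.

Run:
```python
from h import *
d=pickle.load(open('v0.pkl','rb'));W,S,C=d['wrist'],d['side'],d['scene']
print('cap',tri([ray(W,193,170,True),ray(S,256,116)]))
print('cap edge', plane(W,247,170,290,True))
for v in (180,187):
  print('wall top R edge front',[np.round(plane(S,345,v,z)) for z in (60,90,120)])
# scene: wall corners
for p in [(162,210),(170,234),(258,160),(262,190)]: print(p,[np.round(plane(C,*p,z)) for z in (0,60,100)])
for z in (0,60,90,120): print(np.round(proj(C,np.array([450,413,z]))),np.round(proj(W,np.array([500,200,z]),True)))
im=C['image'][:,:,::-1]; cv2.imwrite('pics/c2.png',cv2.resize(im[40:300,110:360],None,fx=2.3,fy=2.3,interpolation=cv2.INTER_CUBIC))
```

```text
cap [522.26798697  43.22524827 244.5831134 ]
cap edge [547.13751819  51.41133072 290.        ]
wall top R edge front [array([232., 103.,  60.]), array([246., 161.,  90.]), array([259., 219., 120.])]
wall top R edge front [array([240., 150.,  60.]), array([253., 206.,  90.]), array([266., 261., 120.])]
(162, 210) [array([269., 308.,   0.]), array([271., 271.,  60.]), array([273., 247., 100.])]
(170, 234) [array([275., 216.,   0.]), array([277., 184.,  60.]), array([279., 163., 100.])]
(258, 160) [array([621., 403.,   0.]), array([606., 361.,  60.]), array([597., 334., 100.])]
(262, 190) [array([596., 283.,   0.]), array([582., 248.,  60.]), array([573., 224., 100.])]
[209. 170.] [214.  15.]
[207. 159.] [207.  -2.]
[207. 154.] [203. -13.]
[206. 148.] [197. -26.]
```

>>> servo_tool(
  commands="1 0 0 0 0 0 0;1 -0.05 0 0 -0.05 0 0;1 -0.1 0 0 -0.11 0 0;1 -0.1 0 0 -0.11 0 0",
)

```text
time_s: 0.65
eef_pos: [550.3, -0.0, 407.9]
eef_rot: [[0.006, -0.341, 0.94], [-0.0, 0.94, 0.341], [-1.0, -0.002, 0.006]]
contact_force: [0.3, 0.8, -0.7]
opening: 0.996
```

```bash
python3 -c "
from workcell import bot
s=bot.state();print(s['joint_pos'],s['eef_pos'],s['eef_rot'])"
```

```text
[ 9.97243398e-06  1.52391882e-01  4.55569900e-01  1.86785530e+00
 -3.53059990e-05  1.22285751e+00] [ 5.50315976e+02 -2.01100445e-03  4.07881852e+02] [[ 6.11900918e-03 -3.40963652e-01  9.40056565e-01]
 [-3.52449776e-05  9.40074090e-01  3.40970238e-01]
 [-9.99981278e-01 -2.11953229e-03  5.74030473e-03]]
```

View pics/c2.png

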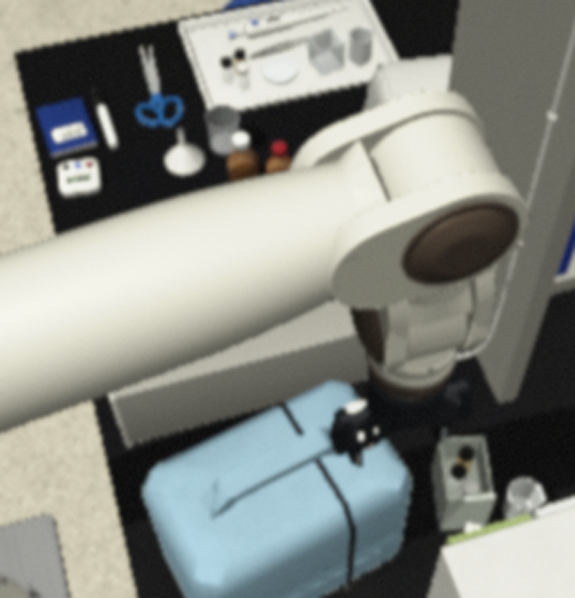

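Picture 5: the low wall lies between the jerrycan and the rack, and the post is to the right of the box. Next I compute the post position and the move to look at the rack.

```bash
cat >> h.py <<'E'
from scipy.spatial.transform import Rotation as Ro
def Rt(yaw,pitch=0):
    # tool down, jaw (z) at yaw deg; pitch = turn about jaw axis, deg
    y=np.radians(yaw); z=np.array([np.cos(y),np.sin(y),0]);x=np.array([0,0,-1.]);R=np.array([x,np.cross(z,x),z]).T
    return R@Ro.from_euler('z',pitch,degrees=True).as_matrix()
def go(p,R):
    from workcell import bot
    s=bot.state();r=np.array(s['eef_rot']);sh=r.T@(np.array(p)-s['eef_pos'])/1000
    v=Ro.from_matrix(r.T@R).as_rotvec()/np.pi
    print('now',np.round(s['eef_pos'],1),'row',np.round(sh,4),np.round(v,4),'rows',np.linalg.norm(sh)/.0625,np.linalg.norm(v)*180/10.7)
E
python3 - <<'E'
from h import *
d=pickle.load(open('v0.pkl','rb'));C=d['scene']
for p in [(319,213),(322,213),(334,150)]: print(p,np.round(plane(C,*p,0)),np.round(plane(C,*p,100)))
go([500,410,330],Rt(110))
E
```

```text
(319, 213) [742. 147.   0.] [708.  99. 100.]
(322, 213) [751. 144.   0.] [716.  96. 100.]
(334, 150) [888. 364.   0.] [841. 299. 100.]
now [550.3  -0.  407.9] row [0.0776 0.4028 0.0921] [-0.5004  0.0009  0.002 ] rows 6.725691481535852 8.41724716589022
```

>>> servo_tool(
  commands="1 0.078 0.403 0.092 -0.5 0 0;1 0.078 0.403 0.092 -0.5 0 0;1 0.078 0.403 0.092 -0.5 0 0;1 0.078 0.403 0.092 -0.5 0 0;1 0.078 0.403 0.092 -0.5 0 0;1 0.078 0.403 0.092 -0.5 0 0;1 0.078 0.403 0.092 -0.5 0 0;1 0.078 0.403 0.092 -0.5 0 0;1 0.078 0.403 0.092 -0.5 0 0;1 0.078 0.403 0.092 -0.5 0 0",
)

```text
time_s: 1.9
eef_pos: [499.9, 410.4, 324.8]
eef_rot: [[-0.001, -0.941, -0.338], [-0.001, -0.338, 0.941], [-1.0, 0.001, -0.0]]
contact_force: [-0.5, -0.6, 0.0]
opening: 0.999
```

Run:
```python
from workcell import bot
import cv2,pickle
s=bot.state();print(s['eef_pos'],s['joint_pos'])
d={n:bot.camera(n) for n in("wrist","side","scene")};pickle.dump(d,open('v1.pkl','wb'))
cv2.imwrite('pics/w1.png',cv2.resize(d['wrist']['image'][:,:,::-1],None,fx=1.5,fy=1.5))
```

```text
[499.89302465 410.43519231 324.81081217] [6.87436388e-01 3.47006491e-01 5.23145360e-01 1.74838363e+00
 1.95453203e-05 3.42994063e-01]
```

View pics/w1.png

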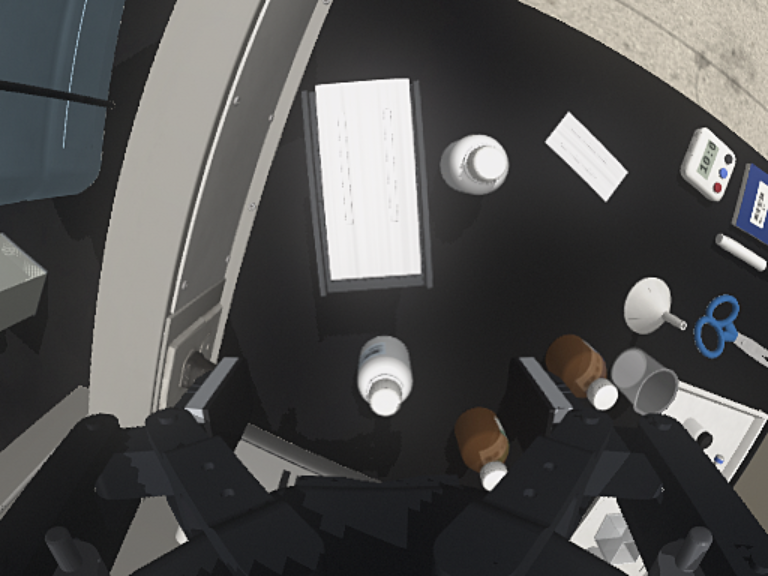

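Picture 6: the large plate is on the rack with corners (331,280), (421,274), (409,79) and (317,86) in the enlarged view. The rack front is at about (378,288), standard_2 at (385,375), standard_1 at (478,165). The small plate at (587,155) is not needed.

Run:
```python
from h import *
d=pickle.load(open('v1.pkl','rb'));W,S=d['wrist'],d['side']
def quad(im,seed,th):
    g=im.min(2);m=(g>th).astype(np.uint8);n,l=cv2.connectedComponents(m,connectivity=4)
    b=(l==l[seed[1],seed[0]]).astype(np.uint8);c=max(cv2.findContours(b,0,1)[0],key=cv2.contourArea)
    q=cv2.approxPolyDP(c,8,True)[:,0];r=cv2.minAreaRect(c);return q,r,cv2.contourArea(c)
q,r,a=quad(W['image'],(245,120),150);print('wrist',q.tolist(),a)
for z in(117,119,121):
  P=np.array([plane(W,*p,z,True) for p in q]);print(z,np.round(P,1).tolist(),np.round([np.linalg.norm(P[i]-P[i-1]) for i in range(len(P))],1))
q2,r2,a2=quad(S['image'],(281,210),150);print('side',q2.tolist(),a2)
print(np.round([plane(S,*p,119) for p in q2],1).tolist())
```

```text
wrist [[271, 52], [210, 57], [221, 186], [280, 181]] 7973.0
117 [[372.8, 384.1, 117.0], [395.8, 332.5, 117.0], [508.7, 382.6, 117.0], [484.9, 434.3, 117.0]] [122.8  56.5 123.5  56.9]
119 [[373.3, 384.1, 119.0], [396.1, 332.9, 119.0], [508.1, 382.7, 119.0], [484.5, 434.0, 119.0]] [121.9  56.1 122.6  56.5]
121 [[373.7, 384.2, 121.0], [396.4, 333.3, 121.0], [507.6, 382.7, 121.0], [484.2, 433.6, 121.0]] [121.   55.7 121.7  56.1]
side [[236, 189], [238, 221], [255, 220], [254, 204], [297, 196], [258, 208], [265, 219], [310, 209], [307, 223], [339, 223], [343, 191]] 2817.0
[[569.8, 289.2, 119.0], [555.3, 448.2, 119.0], [514.2, 441.6, 119.0], [518.4, 366.3, 119.0], [403.8, 318.0, 119.0], [507.7, 385.4, 119.0], [489.8, 435.8, 119.0], [374.8, 382.7, 119.0], [388.1, 447.8, 119.0], [310.1, 443.6, 119.0], [274.6, 282.8, 119.0]]
```

Run:
```python
from h import *
d=pickle.load(open('v1.pkl','rb'));W=d['wrist']
u=np.array([np.cos(np.radians(24.2)),np.sin(np.radians(24.2)),0]);w=np.array([-u[1],u[0],0])
c=np.array([440.5,383.4,0])
for n,p,z in [('front edge top',(378,284.5),115),('front L lip',(321,294),123),('front R lip',(432,287),123),('back lipL',(305,92),123),('back lipR',(418,82),123),('std2 base?',(385,350),30)]:
  q=plane(W,p[0]/1.5,p[1]/1.5,z,True);print(n,np.round(q),'along',np.round((q-c)@u,1),'across',np.round((q-c)@w,1))
go([361,348,260],Rt(114.2))
```

```text
front edge top [502. 412. 115.] along 68.3 across 0.8
front L lip [519. 379. 123.] along 69.7 across -35.6
front R lip [491. 444. 123.] along 70.5 across 34.8
back lipL [402. 329. 123.] along -57.0 across -33.7
back lipR [374. 392. 123.] along -57.2 across 34.6
std2 base? [577. 445.  30.] along 149.4 across 0.6
now [500.1 410.2 325.5] row [ 0.0656  0.1518 -0.0117] [-0.0251 -0.     -0.0002] rows 2.6531072845685086 0.42278259645711863
```

>>> servo_tool(
  commands="-1 0.066 0.152 -0.012 -0.025 0 0;-1 0.066 0.152 -0.012 -0.025 0 0;-1 0.066 0.152 -0.012 -0.025 0 0;-1 0.066 0.152 -0.012 -0.025 0 0;-1 0.066 0.152 -0.012 -0.025 0 0;-1 0.066 0.152 -0.012 -0.025 0 0;-1 0.066 0.152 -0.012 -0.025 0 0",
  grip_force=40,
)

```text
time_s: 2.92
eef_pos: [361.9, 347.9, 260.1]
eef_rot: [[0.0, -0.912, -0.411], [0.0, -0.411, 0.912], [-1.0, -0.0, 0.0]]
contact_force: [-0.5, -0.4, -0.4]
opening: -0.004
```

Run:
```python
from h import *
from workcell import bot
print(bot.state()['opening'])
d={n:bot.camera(n) for n in("wrist","side")};pickle.dump(d,open('v2.pkl','wb'))
a=d['wrist']['image'][:,:,::-1];b=cv2.resize(d['side']['image'][140:290,200:360,::-1],None,fx=2.5,fy=2.56)
cv2.imwrite('pics/w2.png',np.hstack([a[:,100:],b][:2])[:, :800])
go([361,348,182],Rt(114.2));go([418,373,182],Rt(114.2))
```

```text
-0.003980919021637703
now [361.6 347.8 259.9] row [0.0779 0.0004 0.0004] [ 0.0004 -0.     -0.    ] rows 1.2460411398641091 0.007111843267647818
now [361.6 347.8 259.9] row [ 0.0779 -0.0618 -0.0002] [ 0.0004 -0.     -0.    ] rows 1.590516398330989 0.007111843267647818
```

View pics/w2.png

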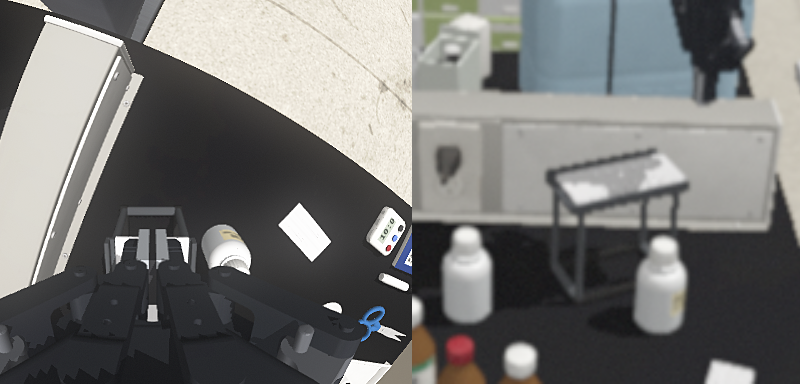

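Picture 7: the closed fingers line up with the slot behind the plate's far end, with the side view agreeing. Going down slowly, then pushing.

>>> servo_tool(
  commands="-1 0.03 0 0 0 0 0;-1 0.055 0 0 0 0 0;-1 0.068 0 0 0 0 0;-1 0.073 0 0 0 0 0;-1 0.078 0 0 0 0 0;-1 0.078 0 0 0 0 0",
)

```text
time_s: 3.78
eef_pos: [361.2, 347.7, 182.2]
eef_rot: [[0.0, -0.911, -0.412], [0.0, -0.412, 0.911], [-1.0, -0.0, 0.0]]
contact_force: [-0.0, -0.6, -0.1]
opening: 0.002
```

>>> servo_tool(
  commands="-1 0 -0.006 0 0 0 0;-1 0 -0.011 0 0 0 0;-1 0 -0.015 0 0 0 0;-1 0 -0.019 0 0 0 0;-1 0 -0.023 0 0 0 0;-1 0 -0.026 0 0 0 0;-1 0 -0.029 0 0 0 0;-1 0 -0.032 0 0 0 0",
)

```text
time_s: 4.78
eef_pos: [390.4, 360.8, 181.9]
eef_rot: [[-0.0, -0.911, -0.412], [-0.0, -0.412, 0.911], [-1.0, 0.0, -0.0]]
contact_force: [-0.7, 0.8, 0.6]
opening: -0.004
```

Run:
```python
from h import *
from workcell import bot
d={n:bot.camera(n) for n in("side",)};pickle.dump(d,open('v3.pkl','wb'))
old=pickle.load(open('v1.pkl','rb'))['side']['image'];S=d['side']
df=cv2.absdiff(S['image'],old)[200:235,245:285].max(2)
u=np.array([np.cos(np.radians(24.2)),np.sin(np.radians(24.2)),0]);c=np.array([440.5,383.4,0]);w=np.array([-u[1],u[0],0])
for a in (0,20,40):
  # sample brightness along the plate axis at z=119 
  ts=np.arange(50,125,3);v=[]
  for t in ts:
    p=proj(S,c+u*t+w*(a-20)+[0,0,119]);v.append(int(S['image'].min(2)[int(round(p[1])),int(round(p[0]))]))
  print(a-20,list(zip(ts.tolist(),v)))
```

```text
-20 [(50, 163), (53, 159), (56, 166), (59, 165), (62, 164), (65, 163), (68, 168), (71, 165), (74, 165), (77, 163), (80, 156), (83, 146), (86, 155), (89, 159), (92, 159), (95, 159), (98, 158), (101, 161), (104, 159), (107, 159), (110, 159), (113, 159), (116, 159), (119, 159), (122, 157)]
0 [(50, 168), (53, 166), (56, 175), (59, 175), (62, 174), (65, 174), (68, 174), (71, 205), (74, 204), (77, 197), (80, 178), (83, 156), (86, 158), (89, 158), (92, 160), (95, 159), (98, 161), (101, 159), (104, 159), (107, 159), (110, 158), (113, 158), (116, 159), (119, 158), (122, 157)]
20 [(50, 229), (53, 231), (56, 229), (59, 229), (62, 232), (65, 232), (68, 230), (71, 231), (74, 232), (77, 232), (80, 216), (83, 173), (86, 111), (89, 150), (92, 157), (95, 157), (98, 156), (101, 157), (104, 157), (107, 157), (110, 156), (113, 156), (116, 155), (119, 145), (122, 145)]
```

The plate is moving, with its near end at about +82 along (overhang about 12 mm). Another 28 mm is needed.

>>> servo_tool(
  commands="-1 0 -0.004 0 0 0 0;-1 0 -0.008 0 0 0 0;-1 0 -0.012 0 0 0 0;-1 0 -0.016 0 0 0 0;-1 0 -0.02 0 0 0 0;-1 0 -0.024 0 0 0 0;-1 0 -0.027 0 0 0 0;-1 0 -0.029 0 0 0 0;-1 0 -0.029 0 0 0 0;-1 0 -0.029 0 0 0 0",
)

```text
time_s: 6.08
eef_pos: [416.7, 372.7, 181.9]
eef_rot: [[0.0, -0.911, -0.412], [0.0, -0.412, 0.911], [-1.0, -0.0, 0.0]]
contact_force: [-0.5, 0.4, -0.0]
opening: -0.004
```

>>> servo_tool(
  commands="-1 0 0.005 0 0 0 0;-1 -0.03 0.008 0 0 0 0;-1 -0.08 0.008 0 0 0 0;-1 -0.14 0.008 0 0 0 0;0.9 -0.14 -0.04 0 0 0 0;0.9 -0.14 -0.04 0 0 0 0;0.9 -0.14 -0.04 0 0 0 0",
)

```text
time_s: 6.95
eef_pos: [452.8, 388.9, 321.4]
eef_rot: [[-0.001, -0.911, -0.411], [-0.001, -0.411, 0.911], [-1.0, 0.001, -0.0]]
contact_force: [-0.5, 0.5, -0.3]
opening: 0.634
```

Run:
```python
from h import *
from workcell import bot
d={n:bot.camera(n) for n in("wrist","side")};pickle.dump(d,open('v4.pkl','wb'))
s=bot.state();print(s['eef_pos'],s['opening'])
a=d['wrist']['image'][:,:,::-1];b=cv2.resize(d['side']['image'][140:290,200:360,::-1],None,fx=2,fy=2.56)
cv2.imwrite('pics/w4.png',np.hstack([a,b])[:, :800])
```

```text
[452.40155972 388.77310791 322.15217075] 0.8065100179238635
```

View pics/w4.png

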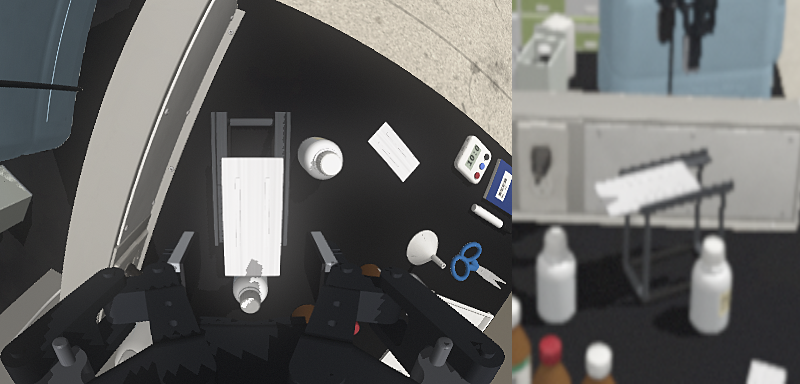

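Picture 8: the plate is pushed out straight, corners about (222,157), (282,157), (281,275) and (226,275), with its near end well past the rack front (about row 243). Next I measure it.

Run:
```python
from h import *
d=pickle.load(open('v4.pkl','rb'));W=d['wrist']
m=((W['image'].min(2)>150)*255).astype(np.uint8)[:272];n,l=cv2.connectedComponents(m,connectivity=4)
b=(l==l[200,250]).astype(np.uint8);c_=max(cv2.findContours(b,0,1)[0],key=cv2.contourArea)
pts=c_[:,0];u=np.array([np.cos(np.radians(24.2)),np.sin(np.radians(24.2)),0]);c=np.array([440.5,383.4,0]);w=np.array([-u[1],u[0],0])
P=np.array([plane(W,*p,119,True) for p in pts]);A=(P-c)@u;B=(P-c)@w
print('along',A.min(),A.max())
for nm,s in (('L',B<-20),('R',B>20)):
  s=s&(A>A.min()+8)&(A<70);k=np.polyfit(A[s],B[s],1);print(nm,np.degrees(np.arctan(k[0])),np.polyval(k,20))
s=(A<A.min()+4)&(abs(B)<22);k=np.polyfit(B[s],A[s],1);print('far',np.polyval(k,0),np.degrees(np.arctan(-k[0])))
# near edge: row profile
for x in (235,245,272): print(x,[int(v) for v in W['image'][262:285,x].min(1)])
print('row->along',[(v,round(float((plane(W,240,v,119,True)-c)@u),1)) for v in (265,270,275,280)])
s=W['image']
```

```text
along -15.605454437686726 102.26053372065996
L 0.12642076798005336 -27.59538647097325
R -0.13491347773303605 29.25163496196158
far -15.453987661772214 0.11153928081638868
235 [242, 241, 242, 241, 242, 242, 241, 241, 241, 241, 240, 242, 249, 226, 114, 85, 103, 111, 130, 113, 124, 132, 137]
245 [243, 243, 243, 244, 244, 247, 248, 236, 238, 241, 250, 246, 245, 198, 120, 120, 131, 137, 145, 152, 160, 167, 174]
272 [236, 236, 237, 237, 237, 237, 237, 237, 238, 237, 237, 239, 248, 210, 82, 51, 60, 60, 60, 59, 59, 58, 58]
row->along [(265, 94.8), (270, 100.8), (275, 106.9), (280, 113.2)]
```

Run:
```python
from h import *
from workcell import bot
print(bot.grip_depth)
go([524.1,421.8,250],Rt(114.2));go([524.1,421.8,167],Rt(114.2))
```

```text
53.900000000000006
now [452.4 388.8 322.2] row [ 0.0721 -0.0789  0.0006] [ 0.0006  0.     -0.    ] rows 1.7111308210804062 0.010531897262514557
now [452.4 388.8 322.2] row [ 0.1551 -0.0789  0.0006] [ 0.0006  0.     -0.    ] rows 2.78527042400498 0.010531897262514557
```

>>> servo_tool(
  commands="1 0.04 -0.05 0.0006 0 0 0;1 0.07 -0.079 0.0006 0 0 0;1 0.07 -0.079 0.0006 0 0 0;1 0.11 -0.079 0.0006 0 0 0;1 0.135 -0.079 0.0006 0 0 0;1 0.15 -0.079 0.0006 0 0 0;1 0.155 -0.079 0.0006 0 0 0;1 0.155 -0.079 0.0006 0 0 0",
)

```text
time_s: 8.05
eef_pos: [524.8, 422.3, 168.1]
eef_rot: [[0.001, -0.911, -0.412], [0.001, -0.412, 0.911], [-1.0, -0.001, 0.0]]
contact_force: [-0.2, -1.0, 0.9]
opening: 0.998
```

>>> servo_tool(
  commands="0.2 0 0 0 0 0 0;-0.2 0 0 0 0 0 0;-0.6 0 0 0 0 0 0;-1 0 0 0 0 0 0;-1 0 0 0 0 0 0;-1 0 0 0 0 0 0;-1 0 0 0 0 0 0",
  grip_force=60,
)

```text
time_s: 8.93
eef_pos: [525.1, 422.4, 168.0]
eef_rot: [[0.001, -0.911, -0.412], [0.001, -0.412, 0.911], [-1.0, -0.001, 0.0]]
contact_force: [-0.4, -0.1, 4.8]
opening: 0.663
```

Run:
```python
from h import *
from workcell import bot
s=bot.state();print(s['opening'],s['contact_force'],s['ft_torque'],s['eef_pos'])
d=bot.camera("side");pickle.dump(d,open('v5.pkl','wb'))
cv2.imwrite('pics/s5.png',cv2.resize(d['image'][150:270,190:350,::-1],None,fx=4,fy=4))
```

```text
0.6632448816805973 [-0.37650927 -0.09273714  4.76102554] [-0.15058938  0.20280853 -0.06150074] [525.13606357 422.3689641  168.04860807]
```

View pics/s5.png

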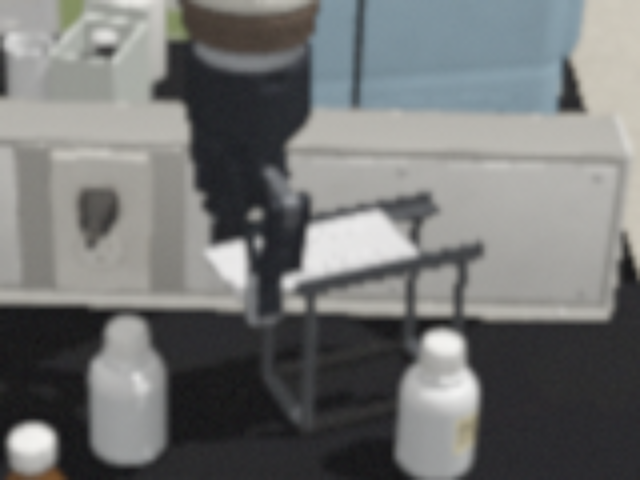

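Picture 9: the plate is gripped near its overhanging end and is still flat on the rack, with opening 0.66, about 56 mm. Now I measure the box from the first wrist view (enlarged) and the scene view.

Run:
```python
from h import *
d=pickle.load(open('v0.pkl','rb'))
a=cv2.resize(d['wrist']['image'][105:225,290:420,::-1],None,fx=5,fy=5,interpolation=cv2.INTER_CUBIC)
cv2.imwrite('pics/box.png',a)
```

```text
(no output)
```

View pics/box.png

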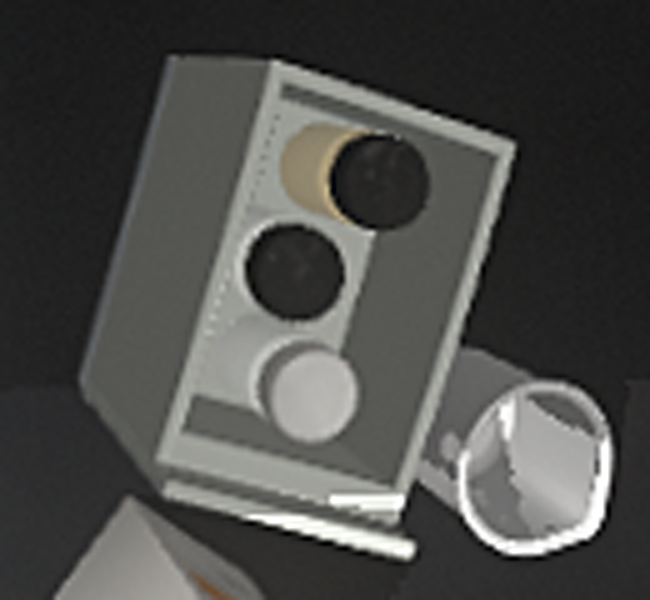

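>>> servo_tool(
  commands="-1 -0.01 0 0 0 0 0;-1 -0.02 0 0 0 0 0;-1 -0.03 0 0 0 0 0;-1 -0.05 0 0 0 0 0;-1 -0.08 0 0 0 0 0;-1 -0.12 0 0 0 0 0;-1 -0.16 0 0 0 0 0;-1 -0.2 0 0 0 0 0;-1 -0.2 0 0 0 0 0",
)

```text
time_s: 10.1
eef_pos: [525.1, 422.3, 371.0]
eef_rot: [[0.005, -0.911, -0.411], [0.004, -0.411, 0.911], [-1.0, -0.006, 0.002]]
contact_force: [-0.1, -0.0, -1.4]
opening: 0.657
```

Picture 10: box rim corners in the crop are front-left (273,62), front-right (517,144) and left stop corner about (160,462), with the bright stop strip below. The beaker is at (535,465) and the carton at the bottom left. The lift went cleanly.

Run:
```python
from h import *
d=pickle.load(open('v0.pkl','rb'));W=d['wrist'];d1=pickle.load(open('v1.pkl','rb'))
px=lambda x,y:((x+.5)/5-.5+290,(y+.5)/5-.5+105)
for z in (82,84,86):
  Q=[plane(W,*px(*p),z,True) for p in [(273,61),(518,144),(160,463),(408,493)]]
  FL,FR,SL,BR=Q;w=FR-FL;x=SL-FL;print(z,np.round(Q,1)[:, :2].tolist(),'width',np.linalg.norm(w),'len',np.linalg.norm(x),'ang front',np.degrees(np.arctan2(w[1],w[0])),'ang left',np.degrees(np.arctan2(x[1],x[0])),np.degrees(np.arctan2(*(BR-FR)[1::-1])))
# predicted stop corners in crop from front corners
FL,FR=[plane(W,*px(*p),84,True) for p in [(273,61),(518,144)]]
# project rim box corners in scene and side
for n,D in (('scene0',d['scene']),('side1',d1['side'])):
  print(n,[np.round(proj(D,q),1).tolist() for q in (FL,FR,SL)])
S=d1['scene']['image'];cv2.imwrite('pics/boxs.png',np.hstack([cv2.resize(d['scene']['image'][215:285,285:365,::-1],None,fx=5,fy=5),cv2.resize(d1['side']['image'][130:200,180:260,::-1],None,fx=5,fy=5)]))
```

```text
82 [[640.3, 68.5], [696.5, 54.7], [620.3, -14.7], [677.0, -21.5]] width 57.89362860772422 len 85.55466173187335 ang front -13.793166906082961 ang left -103.48734640807481 -104.32303157061993
84 [[639.6, 68.5], [695.5, 54.8], [619.8, -14.1], [676.1, -20.9]] width 57.49545616834515 len 84.96624623294431 ang front -13.79316690608297 ang left -103.48734640807481 -104.32303157061992
86 [[639.0, 68.5], [694.4, 54.9], [619.3, -13.6], [675.3, -20.3]] width 57.09728372896619 len 84.37783073401529 ang front -13.793166906082966 ang left -103.48734640807481 -104.32303157061999
scene0 [[300.5, 230.6], [320.2, 229.4], [304.3, 257.3]]
side1 [[218.7, 164.8], [202.1, 162.5], [226.9, 154.0]]
```

View pics/boxs.png

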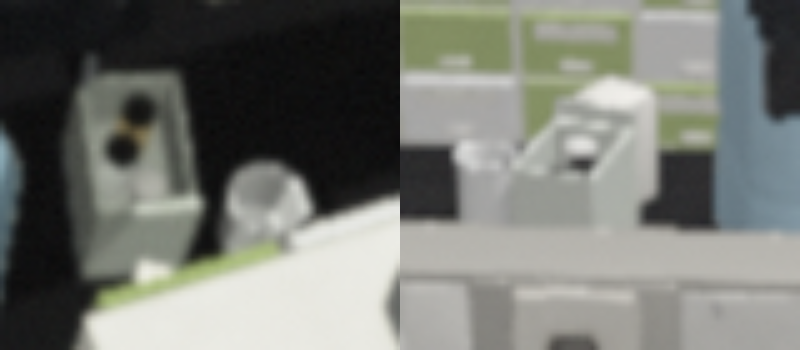

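Picture 11: in both views the box corners match the predicted pixels, so a rim height of about 84 mm is confirmed. Now I compute the carry.

```bash
cat >> h.py <<'E'
stop=np.array([647.7,-21.7,84.]);ax=np.array([np.cos(np.radians(-103.8)),np.sin(np.radians(-103.8)),0]);YB=166.2
F0=np.array([53,109.3,0])
def tcp(gap,dz,tilt,lat=0): # far edge gap mm before stop, dz above rim, tilt deg
    R=Rt(YB,-tilt);return stop-ax*gap+np.array([0,0,dz])-R@F0+lat*R[:,2],R
E
python3 - <<'E'
from h import *
d=pickle.load(open('v0.pkl','rb'));W=d['wrist']
for p in [(413,78),(409,20)]: print([np.round(plane(W,*p,z,True)) for z in (0,100)])
p,R=tcp(10,0,10);print(p,R[:,0])
p[2]=371;go(p,R)
p,R=tcp(6,20,10);print(np.round(p,1));
E
```

```text
[array([768., 131.,   0.]), array([709., 113., 100.])]
[array([764., 215.,  -0.]), array([707., 175., 100.])]
[673.56564597  83.6060469  155.17455673] [ 0.0414209   0.1686357  -0.98480775]
now [525.1 422.3 371. ] row [-0.0006  0.0041 -0.3698] [-0.2875 -0.0255 -0.0497] rows 5.91737820920412 4.927583233345995
[672.6  79.7 175.2]
```

>>> servo_tool(
  commands="-1 0 0.001 -0.062 -0.048 -0.004 -0.008;-1 0 0.002 -0.124 -0.096 -0.008 -0.016;-1 -0.001 0.003 -0.186 -0.144 -0.012 -0.025;-1 -0.001 0.004 -0.248 -0.192 -0.017 -0.033;-1 -0.001 0.004 -0.31 -0.24 -0.021 -0.041;-1 -0.001 0.004 -0.37 -0.2875 -0.0255 -0.05;-1 -0.001 0.004 -0.37 -0.2875 -0.0255 -0.05;-1 -0.001 0.004 -0.37 -0.2875 -0.0255 -0.05",
)

```text
time_s: 11.1
eef_pos: [673.5, 83.2, 367.0]
eef_rot: [[0.036, -0.238, -0.971], [0.165, -0.956, 0.24], [-0.986, -0.169, 0.005]]
contact_force: [0.1, 0.7, -0.9]
opening: 0.657
```

Run:
```python
from h import *
from workcell import bot
s=bot.state();print(s['joint_pos'],s['contact_force'],s['opening'])
d={n:bot.camera(n) for n in("scene","side","wrist")};pickle.dump(d,open('v6.pkl','wb'))
p,R=tcp(6,25,10);go(p,R)
r=np.array(s['eef_rot'])
# predicted plate top corners under assumed hand pose, side view
for a in(-15,109):
  for b in(-29,29):
    q=np.array(s['eef_pos'])+r@np.array([49,a,b]);print(a,b,np.round(q),np.round(proj(d['side'],q),1),np.round(proj(d['wrist'],q,True),1))
cv2.imwrite('pics/v6.png',np.hstack([cv2.resize(d['side']['image'][60:180,170:270,::-1],None,fx=3.5,fy=3.5),cv2.resize(d['wrist']['image'][:,:,::-1],(448,420))]))
```

```text
[ 0.07203871  0.42055117  0.69822714  1.7999323   0.16308118 -1.25153417] [ 0.08415079  0.68853275 -0.91478453] 0.6566857811921425
now [673.   84.8 368. ] row [ 0.1842  0.0368 -0.0014] [ 0.0002  0.0011 -0.0013] rows 3.0061876826811758 0.02895473646700154
-15 -29 [707.  99. 321.] [193.1  95.6] [187.3 289.9]
-15 29 [651. 113. 321.] [211.8  97.5] [308.1 290.6]
109 -29 [677. -20. 300.] [208.2  91.4] [176.8  13.8]
109 29 [621.  -6. 300.] [225.4  93.1] [319.   13.4]
```

View pics/v6.png

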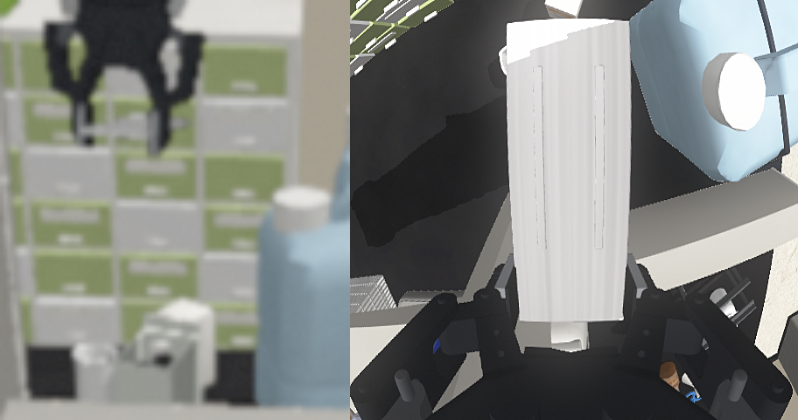

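Picture 12 (last): the plate is held level across and straight in the jaws, with far corners at wrist px about (181,21) and (319,16) and near corners about (194,292) and (312,292). Those are a few px off prediction, so I solve the plate's in-hand pose from its corners.

Run:
```python
from h import *
from workcell import bot
d=pickle.load(open('v6.pkl','rb'));W=d['wrist'];s=bot.state();r=np.array(s['eef_rot'])
m=(W['image'].min(2)>140).astype(np.uint8)
m[296:]=0;n,l=cv2.connectedComponents(m,connectivity=4);b=(l==l[150,250]).astype(np.uint8)
b=cv2.morphologyEx(b,cv2.MORPH_OPEN,np.ones((25,25),np.uint8))
pts=max(cv2.findContours(b,0,1)[0],key=cv2.contourArea)[:,0].astype(float)
K=W['mtx'];E=np.array(W['extrinsics'])
nrm=[]
for p in pts:
  q=(p-K[:2,2])/K[0,0];t=np.hypot(*q);nrm.append(q/t*np.tan(t))
nrm=np.array(nrm)*300
rows=lambda c:nrm[c]
x,y=pts.T
sets=[(x<230)&(y>45)&(y<270),(y>280)&(x>210)&(x<295),(x>280)&(y>45)&(y<225),(y<35)&(x>200)&(x<300)]
L=[cv2.fitLine(rows(c).astype(np.float32),cv2.DIST_HUBER,0,.01,.01).ravel() for c in sets]
def inter(a,b):
  t=np.linalg.solve(np.array([[a[0],-b[0]],[a[1],-b[1]]]),b[2:]-a[2:]);return a[2:]+t[0]*a[:2]
C=np.array([inter(L[3],L[0]),inter(L[0],L[1]),inter(L[1],L[2]),inter(L[2],L[3])])/300
def topix(q):
  t=np.arctan(np.hypot(*q));return q/np.hypot(*q)*t*K[0,0]+K[:2,2]
print([c.sum() for c in sets],[np.round(topix(c),1).tolist() for c in C])
obj=np.array([[62,29,0],[-62,29,0],[-62,-29,0],[62,-29,0]],float)
for name,o in (('a',obj),('b',obj*[1,-1,1])):
  ok,rv,tv=cv2.solvePnP(o,C,np.eye(3),None,flags=cv2.SOLVEPNP_ITERATIVE)
  e=cv2.projectPoints(o,rv,tv,np.eye(3),None)[0][:,0]-C
  Rc=cv2.Rodrigues(rv)[0];F=np.diag([1,-1,-1.]);Rw=E[:3,:3].T@F@Rc;pw=E[:3,:3].T@(F@tv.ravel()-E[:3,3])
  print(name,np.round(r.T@(pw-s['eef_pos']),1),'axes tool\n',np.round(r.T@Rw,3),'\nworld',np.round(Rw,3),np.round(pw,1),'err px',np.abs(e).max()*297)
```

```text
[np.int64(226), np.int64(85), np.int64(179), np.int64(99)] [[178.6, 21.0], [194.7, 295.3], [311.1, 291.1], [318.4, 18.9]]
a [51.4 46.1  1. ] axes tool
 [[ 0.002 -0.029 -1.   ]
 [ 1.    -0.016  0.002]
 [-0.016 -0.999  0.029]] 
world [[-0.219  0.974 -0.065]
 [-0.961 -0.227 -0.161]
 [-0.171  0.028  0.985]] [663.2  49.3 309.5] err px 1.505200857821726
b [51.4 46.1  1. ] axes tool
 [[ 0.002  0.029  1.   ]
 [ 1.     0.016 -0.002]
 [-0.016  0.999 -0.029]] 
world [[-0.219 -0.974  0.065]
 [-0.961  0.227  0.161]
 [-0.171 -0.028 -0.985]] [663.2  49.3 309.5] err px 1.5052008669661692
```

```bash
sed -i 's/^F0=.*/F0=np.array([54.5,108.5,0])/' h.py
python3 - <<'E'
from h import *
for g,z in ((8,60),(5,20),(5,6)):
  p,R=tcp(g,z,10);go(p,R)
E
```

```text
now [673.   84.8 368. ] row [ 0.1486  0.0297 -0.0013] [ 0.0002  0.0011 -0.0013] rows 2.424582330026068 0.02895473646700154
now [673.   84.8 368. ] row [ 0.1875  0.0394 -0.0014] [ 0.0002  0.0011 -0.0013] rows 3.065786368718177 0.02895473646700154
now [673.   84.8 368. ] row [ 0.2013  0.0418 -0.0015] [ 0.0002  0.0011 -0.0013] rows 3.2896428271809297 0.02895473646700154
```

>>> servo_tool(
  commands="-1 0.06 0.012 -0.001 0 0.001 -0.001;-1 0.115 0.023 -0.001 0 0.001 -0.001;-1 0.149 0.03 -0.001 0 0.001 -0.001;-1 0.17 0.035 -0.001 0 0.001 -0.001;-1 0.187 0.039 -0.001 0 0.001 -0.001;-1 0.196 0.041 -0.001 0 0.001 -0.001;-1 0.201 0.042 -0.0015 0 0.001 -0.001;-1 0.201 0.042 -0.0015 0 0.001 -0.001;-1 0.201 0.042 -0.0015 0 0.001 -0.001",
)

```text
time_s: 12.38
eef_pos: [672.9, 76.0, 163.5]
eef_rot: [[0.042, -0.235, -0.971], [0.168, -0.956, 0.239], [-0.985, -0.173, -0.001]]
contact_force: [0.1, 0.2, -0.9]
opening: 0.654
```

Run:
```python
from h import *
from workcell import bot
s=bot.state();r=np.array(s['eef_rot']);print(s['contact_force'],s['opening'])
d={n:bot.camera(n) for n in("scene","side","wrist")};pickle.dump(d,open('v7.pkl','wb'))
f=np.array(s['eef_pos'])+r@F0;q=f-stop;w=np.array([-ax[1],ax[0],0])
print('far edge in box: along',q@ax,'lat',q@w,'z',q[2],'yaw err',np.degrees(np.arctan2(r[:,1]@w,r[:,1]@ax)),'tilt',np.degrees(np.arcsin(-r[2,1])))
p,R=tcp(5,0,10);go(p,R)
```

```text
[ 0.06178879  0.24802967 -0.92943909] 0.6542848911987846
far edge in box: along -3.4879610415536932 lat 1.1931727269240404 z 7.024876451544898 yaw err -0.03043421443617297 tilt 9.961258587519477
now [672.8  76.  163.2] row [ 0.0069 -0.0004  0.0011] [-0.0002 -0.0002 -0.0003] rows 0.1111252632070317 0.006643844785068046
```

>>> servo_tool(
  commands="-1 0.002 -0.0005 0.001 0 0 0;-1 0.003 -0.0005 0.001 0 0 0;-1 0.004 -0.0005 0.001 0 0 0;-1 0.005 -0.0002 0.001 0 0 0;-1 0.005 -0.0002 0.001 0 0 0",
)

```text
time_s: 13.15
eef_pos: [671.8, 77.3, 157.7]
eef_rot: [[0.041, -0.236, -0.971], [0.168, -0.956, 0.239], [-0.985, -0.173, 0.0]]
contact_force: [0.3, 0.7, 0.2]
opening: 0.659
```

>>> servo_tool(
  commands="-1 0.001 0.0002 0 0 0 0;-1 0.002 0.0003 0 0 0 0;-1 0.002 0.0003 0 0 0 0",
)

```text
time_s: 13.52
eef_pos: [671.9, 77.3, 155.6]
eef_rot: [[0.041, -0.236, -0.971], [0.168, -0.956, 0.239], [-0.985, -0.173, 0.0]]
contact_force: [0.8, -0.0, -0.3]
opening: 0.656
```

>>> servo_tool(
  commands="-1 0.001 0.0002 0 0 0 0;-1 0.001 0.0002 0 0 0 0",
)

```text
time_s: 13.78
eef_pos: [671.9, 77.3, 154.8]
eef_rot: [[0.041, -0.236, -0.971], [0.168, -0.956, 0.239], [-0.985, -0.173, -0.0]]
contact_force: [-0.1, 0.4, 0.0]
opening: 0.658
```

>>> servo_tool(
  commands="-1 0.001 0.0002 0 0 0 0;-1 0.001 0.0002 0 0 0 0",
)

```text
time_s: 14.02
eef_pos: [671.9, 77.3, 153.8]
eef_rot: [[0.041, -0.236, -0.971], [0.168, -0.956, 0.239], [-0.985, -0.173, -0.0]]
contact_force: [0.6, -0.1, 0.1]
opening: 0.659
```

>>> servo_tool(
  commands="-1 0.001 0.0002 0 0 0 0;-1 0.001 0.0002 0 0 0 0",
)

```text
time_s: 14.28
eef_pos: [671.9, 77.3, 152.7]
eef_rot: [[0.041, -0.235, -0.971], [0.168, -0.956, 0.239], [-0.985, -0.173, -0.0]]
contact_force: [0.0, 0.8, 1.2]
opening: 0.656
```

>>> servo_tool(
  commands="-1 0.001 0.0002 0 0 0 0;-1 0.001 0.0002 0 0 0 0",
)

```text
time_s: 14.52
eef_pos: [671.9, 77.2, 151.7]
eef_rot: [[0.041, -0.235, -0.971], [0.168, -0.956, 0.239], [-0.985, -0.173, -0.0]]
contact_force: [1.0, 0.9, 0.8]
opening: 0.657
```

```bash
cat > pnp.py <<'E'
from h import *
def plate(W,s):
    r=np.array(s['eef_rot']);m=(W['image'].min(2)>140).astype(np.uint8);K=W['mtx'];E=np.array(W['extrinsics'])
    m[292:]=0;m=cv2.morphologyEx(m,cv2.MORPH_OPEN,np.ones((25,25),np.uint8));n,l=cv2.connectedComponents(m);b=(l==l[150,250]).astype(np.uint8)
    pts=max(cv2.findContours(b,0,1)[0],key=cv2.contourArea)[:,0].astype(float);x,y=pts.T
    # near edge: last bright row in the central columns
    q=(pts-K[:2,2])/K[0,0];t=np.hypot(*q.T)[:,None];N=(q/t*np.tan(t)*300).astype(np.float32)
    sets=[(x<230)&(y>45)&(y<240),(x>280)&(y>45)&(y<225),(y<35)&(x>200)&(x<300)]
    a,b_,c=[cv2.fitLine(N[k],cv2.DIST_HUBER,0,.01,.01).ravel() for k in sets]
    print('edge pts',[int(k.sum()) for k in sets],'far row',y[sets[2]].mean() if sets[2].any() else None,'x at row150',x[(abs(y-150)<2)],'x at row 60',x[(abs(y-60)<2)])
E
python3 - <<'E'
from pnp import *
from workcell import bot
s=bot.state();print(s['contact_force'],s['ft_torque'],s['eef_pos'],s['opening'])
d={n:bot.camera(n) for n in("scene","side","wrist")};pickle.dump(d,open('v8.pkl','wb'))
for v in('v6.pkl','v7.pkl','v8.pkl'): plate(pickle.load(open(v,'rb'))['wrist'],s)
E
```

```text
[1.04343408 0.85928217 0.79638371] [-0.09591289  0.08121332  0.0742875 ] [671.91362242  77.24986517 151.71978435] 0.657107030536216
edge pts [195, 179, 99] far row 17.383838383838384 x at row150 [181. 181. 181. 320. 320. 320.] x at row 60 [176. 176. 176. 320. 320. 320.]
edge pts [194, 179, 119] far row 9.218487394957982 x at row150 [181. 181. 181. 320. 320. 320.] x at row 60 [179. 179. 179. 320. 320. 320.]
edge pts [194, 179, 99] far row 0.0 x at row150 [180. 180. 180. 321. 321. 321.] x at row 60 [177. 177. 177. 322. 322. 322.]
```

Run:
```python
import pickle
for v in('v6.pkl','v7.pkl','v8.pkl'):
  im=pickle.load(open(v,'rb'))['wrist']['image']
  for x in(200,240,280):print(v,x,[int(t) for t in im[0:32,x].min(1)])
  print('width rows',[(y,[int(t) for t in im[y,170:186].min(1)],[int(t) for t in im[y,314:328].min(1)]) for y in (60,)])
```

```text
v6.pkl 200 [86, 89, 88, 89, 87, 80, 82, 88, 84, 84, 84, 86, 87, 86, 87, 89, 87, 84, 69, 209, 255, 255, 254, 254, 254, 254, 254, 254, 254, 254, 254, 254]
v6.pkl 240 [253, 253, 253, 253, 253, 253, 253, 255, 255, 162, 141, 109, 114, 129, 139, 125, 115, 254, 255, 255, 254, 254, 254, 254, 254, 254, 254, 254, 254, 254, 254, 254]
v6.pkl 280 [85, 84, 85, 85, 86, 85, 85, 86, 86, 86, 85, 86, 87, 86, 85, 80, 58, 255, 255, 255, 255, 255, 255, 255, 213, 218, 219, 220, 220, 219, 220, 220]
width rows [(60, [67, 53, 139, 255, 255, 248, 218, 223, 195, 207, 212, 213, 214, 216, 217, 217], [206, 206, 208, 210, 210, 199, 179, 40, 54, 47, 84, 105, 103, 104])]
v7.pkl 200 [87, 66, 255, 255, 255, 255, 254, 255, 255, 253, 204, 132, 145, 146, 144, 149, 228, 228, 223, 251, 255, 255, 255, 255, 255, 255, 255, 255, 255, 255, 255, 255]
v7.pkl 240 [108, 255, 255, 255, 255, 255, 255, 255, 241, 156, 143, 149, 150, 144, 176, 236, 220, 255, 255, 255, 255, 255, 255, 255, 255, 255, 255, 255, 255, 255, 255, 255]
v7.pkl 280 [71, 255, 255, 255, 255, 255, 255, 255, 255, 216, 135, 139, 143, 141, 131, 233, 222, 255, 255, 255, 2
[... 202 characters left out ...]
, 77, 75, 74, 76])]
v8.pkl 200 [255, 252, 218, 152, 154, 157, 158, 157, 147, 230, 232, 226, 255, 255, 255, 255, 255, 255, 255, 255, 255, 255, 255, 255, 255, 255, 255, 255, 255, 255, 255, 255]
v8.pkl 240 [245, 175, 155, 159, 160, 161, 158, 166, 238, 232, 239, 255, 251, 255, 255, 255, 255, 255, 255, 255, 255, 255, 255, 255, 255, 255, 255, 255, 255, 255, 255, 255]
v8.pkl 280 [255, 225, 147, 156, 158, 159, 157, 151, 213, 233, 228, 255, 255, 255, 254, 255, 255, 255, 255, 255, 255, 255, 255, 255, 255, 255, 255, 255, 255, 255, 255, 255]
width rows [(60, [133, 98, 101, 102, 102, 97, 109, 255, 255, 255, 255, 255, 255, 255, 255, 255], [231, 231, 231, 230, 233, 232, 234, 234, 185, 80, 77, 81, 79, 80])]
```

The numbers show that contact is made: the far edge rose about 3 mm in the hand image, so the plate tilt is about 8°. Only about 3 px of rim is visible in front of the stop. Now I lower the near end, pivoting about the far edge.

Run:
```python
from h import *
from workcell import bot
s=bot.state();r=np.array(s['eef_rot']);f=np.array([51.5,108.5,0]);Fw=s['eef_pos']+r@f
q=Fw-stop;print('far',q@ax,q@[-ax[1],ax[0],0],q[2])
for k in (2,4,6,8,9):
  R2=r@Ro.from_euler('z',k,degrees=True).as_matrix();sh=r.T@(Fw-R2@f-s['eef_pos'])/1000
  print(k,np.round(sh,4),round(k/180,4),R2[2,1])
```

```text
far -3.9220744751426055 -0.1512036089515387 -1.6727812928339318
2 [ 0.0038 -0.0017  0.    ] 0.0111 -0.1382249183823068
4 [ 0.0077 -0.0033 -0.    ] 0.0222 -0.10357622387332843
6 [ 0.0116 -0.0048  0.    ] 0.0333 -0.06880133769025458
8 [ 0.0156 -0.0061  0.    ] 0.0444 -0.03394262767523884
9 [ 0.0176 -0.0067 -0.    ] 0.05 -0.016495108020897754
```

>>> servo_tool(
  commands="-1 0.0038 -0.0017 0 0 0 0.011;-1 0.0077 -0.0033 0 0 0 0.022;-1 0.0116 -0.0047 0 0 0 0.033;-1 0.0136 -0.0053 0 0 0 0.039;-1 0.0156 -0.006 0 0 0 0.0445;-1 0.0156 -0.006 0 0 0 0.0445",
)

```text
time_s: 15.42
eef_pos: [673.9, 85.8, 137.5]
eef_rot: [[0.008, -0.239, -0.971], [0.032, -0.971, 0.239], [-0.999, -0.033, 0.0]]
contact_force: [-1.3, -0.1, 3.7]
opening: 0.654
```

>>> servo_tool(
  commands="-1 0.002 -0.0006 0 0 0 0.0056;-1 0.002 -0.0006 0 0 0 0.0056",
)

```text
time_s: 15.68
eef_pos: [674.2, 86.6, 136.7]
eef_rot: [[0.005, -0.239, -0.971], [0.016, -0.971, 0.239], [-1.0, -0.016, -0.001]]
contact_force: [-2.9, 0.3, 11.3]
opening: 0.658
```

Run:
```python
from h import *
from workcell import bot
s=bot.state();r=np.array(s['eef_rot']);print(s['contact_force'],s['ft_torque'],s['eef_pos'],s['opening'])
d={n:bot.camera(n) for n in("scene","side","wrist")};pickle.dump(d,open('v9.pkl','wb'))
im=d['wrist']['image']
for x in(200,240,280):print(x,[int(t) for t in im[0:24,x].min(1)])
print([int(t) for t in im[60,165:190].min(1)],[int(t) for t in im[60,312:335].min(1)])
print([int(t) for t in im[200,165:200].min(1)],[int(t) for t in im[200,305:340].min(1)])
```

```text
[-2.85597359  0.32744813 11.25657181] [-0.01515889  0.80146326 -0.09612637] [674.15588381  86.60496481 136.66003089] 0.658023373751424
200 [86, 85, 85, 83, 86, 86, 86, 87, 86, 78, 132, 151, 138, 237, 226, 223, 228, 238, 237, 237, 237, 237, 237, 238]
240 [88, 88, 89, 89, 90, 90, 91, 87, 104, 157, 150, 184, 184, 197, 229, 238, 236, 237, 236, 236, 236, 237, 236, 237]
280 [89, 89, 89, 89, 90, 89, 90, 90, 86, 119, 152, 164, 243, 232, 234, 241, 240, 240, 241, 240, 240, 241, 240, 240]
[93, 99, 98, 71, 60, 62, 61, 58, 57, 60, 50, 77, 202, 243, 234, 233, 234, 234, 235, 235, 235, 237, 238, 239, 238] [239, 239, 238, 237, 237, 237, 239, 240, 239, 240, 239, 198, 43, 56, 61, 59, 57, 59, 59, 57, 56, 54, 54]
[33, 34, 35, 34, 34, 36, 36, 35, 35, 37, 37, 39, 39, 41, 39, 38, 39, 33, 73, 166, 160, 157, 156, 156, 157, 157, 157, 159, 160, 162, 161, 158, 158, 158, 159] [155, 158, 160, 159, 157, 155, 155, 154, 153, 154, 154, 155, 155, 148, 116, 60, 36, 40, 40, 41, 41, 38, 39, 39, 37, 37, 37, 37, 36, 36, 34, 34, 35, 34, 34]
```

Contact 11 N: the plate is flat. I ease slightly, open, then retreat up.

>>> servo_tool(
  commands="-1 -0.001 0 0 0 0 0;0.5 -0.001 0 0 0 0 0;0.8 -0.001 0 0 0 0 0;0.8 -0.001 0 0 0 0 0;0.8 -0.001 0 0 0 0 0;0.8 -0.001 0 0 0 0 0",
)

```text
time_s: 16.58
eef_pos: [674.1, 86.2, 136.3]
eef_rot: [[0.004, -0.239, -0.971], [0.016, -0.971, 0.239], [-1.0, -0.016, 0.0]]
contact_force: [-1.6, -1.0, 0.1]
opening: 0.9
```

>>> servo_tool(
  commands="0.8 -0.02 0 0 0 0 0;0.8 -0.05 0 0 0 0 0;0.8 -0.1 0 0 0 0 0;0.8 -0.15 0 0 0 0 0;0.8 -0.2 0 0 0 0 0;0.8 -0.2 0 0 0 0 0",
)

```text
time_s: 17.32
eef_pos: [673.6, 83.0, 343.3]
eef_rot: [[0.013, -0.239, -0.971], [0.017, -0.971, 0.239], [-1.0, -0.019, -0.009]]
contact_force: [0.0, 0.2, 0.6]
opening: 0.899
```

Run:
```python
from h import *
from workcell import bot
s=bot.state();print(s['eef_pos'],s['opening'],s['contact_force'])
d={n:bot.camera(n) for n in("scene","side","wrist")};pickle.dump(d,open('v10.pkl','wb'))
W=d['wrist'];w=np.array([-ax[1],ax[0],0])
m=(W['image'].min(2)>190).astype(np.uint8)
p=stop-62*ax+[0,0,4];c=proj(W,p,True);print('pred centre px',c)
n,l=cv2.connectedComponents(m,connectivity=4);b=(l==l[int(c[1]),int(c[0])]).astype(np.uint8);b=cv2.morphologyEx(b,cv2.MORPH_OPEN,np.ones((9,9),np.uint8))
ct=max(cv2.findContours(b,0,1)[0],key=cv2.contourArea);print('quad',cv2.approxPolyDP(ct,6,True)[:,0].tolist(),cv2.contourArea(ct))
P=np.array([plane(W,*q,88,True) for q in ct[:,0]])-stop;A=P@ax;B=P@w
print('along',A.min(),A.max(),'lat',B.min(),B.max())
for t in(-110,-80,-50,-20,-8):
  k=abs(A-t)<4;print(t,B[k].min().round(1),B[k].max().round(1))
# axis profile around stop
print([(t,int(W['image'][tuple(np.round(proj(W,stop+ax*t+[0,0,88],True)[::-1]).astype(int))].min())) for t in range(-20,14,1)])
```

```text
[673.56417548  83.03699186 343.25312798] 0.8989136943098104 [0.01640262 0.19110186 0.59275897]
pred centre px [251.2068549  131.04416813]
quad [[226, 77], [228, 189], [277, 189], [278, 77]] 5804.5
along -125.97919060148098 -3.606637346629408 lat -29.436770661469044 27.87463325516548
-110 -29.4 26.6
-80 -28.9 27.2
-50 -28.5 27.9
-20 -28.3 27.6
-8 -28.2 27.6
[(-20, 254), (-19, 254), (-18, 254), (-17, 254), (-16, 254), (-15, 254), (-14, 255), (-13, 187), (-12, 203), (-11, 163), (-10, 243), (-9, 255), (-8, 255), (-7, 235), (-6, 86), (-5, 91), (-4, 89), (-3, 83), (-2, 84), (-1, 82), (0, 77), (1, 124), (2, 133), (3, 130), (4, 132), (5, 129), (6, 120), (7, 82), (8, 82), (9, 115), (10, 124), (11, 123), (12, 255), (13, 253)]
```

Run:
```python
from h import *
d=pickle.load(open('v10.pkl','rb'));W=d['wrist']
for x in(235,251,268):
  print(x,[(v,round(float((plane(W,x,v,88,True)-stop)@ax),1),W['image'][v,x].tolist()) for v in range(58,88,1 if x==251 else 2)])
```

```text
235 [(58, 17.0, [81, 79, 78]), (60, 14.8, [82, 80, 79]), (62, 12.6, [83, 81, 80]), (64, 10.4, [83, 82, 80]), (66, 8.2, [82, 80, 79]), (68, 6.0, [61, 59, 59]), (70, 3.8, [255, 255, 255]), (72, 1.6, [254, 255, 250]), (74, -0.5, [151, 152, 146]), (76, -2.7, [238, 240, 234]), (78, -4.9, [254, 253, 253]), (80, -7.0, [254, 254, 254]), (82, -9.2, [254, 254, 254]), (84, -11.4, [254, 254, 254]), (86, -13.5, [254, 254, 254])]
251 [(58, 16.9, [139, 137, 133]), (59, 15.8, [129, 127, 124]), (60, 14.7, [79, 78, 77]), (61, 13.5, [85, 83, 82]), (62, 12.4, [86, 85, 84]), (63, 11.3, [87, 85, 84]), (64, 10.2, [85, 84, 83]), (65, 9.2, [90, 89, 89]), (66, 8.1, [92, 91, 91]), (67, 7.0, [87, 86, 86]), (68, 5.9, [67, 64, 66]), (69, 4.8, [240, 243, 235]), (70, 3.7, [255, 255, 255]), (71, 2.6, [255, 255, 255]), (72, 1.5, [248, 250, 243]), (73, 0.4, [94, 93, 89]), (74, -0.7, [168, 169, 163]), (75, -1.8, [211, 213, 203]), (76, -2.9, [194, 196, 187]), (77, -3.9, [255, 255, 255]), (78, -5.0, [255, 254, 255]), (79, -6.1, [254, 254, 254]), (80, -7.2, [254, 254, 254]), (81, -8.3, [254, 254, 254]), (82, -9.4, [254, 254, 254]), (83, -10.4, [254, 254, 254]), (84, -11.5, [254, 254, 254]), (85, -12.6, [254, 254, 254]), (86, -13.7, [254, 254, 254]), (87, -14.8, [254, 254, 254])]
268 [(58, 17.0, [87, 86, 85]), (60, 14.8, [87, 86, 86]), (62, 12.6, [88, 86, 86]), (64, 10.4, [87, 86, 86]), (66, 8.2, [88, 87, 87]), (68, 6.0, [67, 65, 66]), (70, 3.8, [255, 255, 255]), (72, 1.6, [255, 255, 255]), (74, -0.6, [146, 147, 141]), (76, -2.7, [255, 255, 255]), (78, -4.9, [255, 255, 255]), (80, -7.1, [254, 254, 254]), (82, -9.2, [254, 254, 254]), (84, -11.4, [254, 254, 254]), (86, -13.6, [254, 254, 254])]
```

The plate lies flat with a far-edge gap of about 3 mm and lateral offset −0.3 mm (far) and −1.4 mm (near). I do a quick bystander check and then hand in.

Run:
```python
from h import *
from workcell import bot
a=pickle.load(open('v1.pkl','rb'))['side']['image'];b=pickle.load(open('v10.pkl','rb'))['side']['image']
for n,(x,y) in dict(std2=(222,247),std1=(299,252),carton=(224,152),beaker=(195,165)).items():
  print(n,cv2.absdiff(a,b)[y-8:y+8,x-8:x+8].mean().round(1))
print(bot.state()['contact_force'],bot.hand_in())
```

```text
std2 0.6
std1 0.6
carton 9.8
beaker 1.5
the job is handed in; nothing more can be done
[ 0.97402744  0.44508474 -0.22220025] None
```

I closed the vial box with the larger plate and handed the job in; no verdict came back. It took about 17.5 s of the 69 s allowed. I pushed the plate out over the rack front to an overhang of about 38 mm and gripped it by its long sides. I then set its far edge on the box's back rim at about 8° tilt, lowered the near end until it lay flat, let go and backed off upward.

**Final checks (last wrist image):**

| Check | Measured | Limit |
|---|---|---|
| Gap from far edge to stop | about 3 mm | 7 mm |
| Off-centre at far end | about −0.3 mm | 7 mm |
| Off-centre at near end | about −1.4 mm | 9 mm |

- **Lying flat:** the plate looks equally wide at both ends. I did not measure its tilt or the end heights separately. The lowering ended with 11 N of contact.
- **Bystanders:** both bottles and the beaker look unchanged in the side view.
- **Carton, unclear:** its patch in the side view did change (mean difference 9.8). The plate now covers part of that area, which probably explains it. No unexpected force showed, but I did not confirm the carton's position separately.
- **Rim contact, disagreed:** contact came about 1.5 to 3 mm lower than computed. The plate also turned about 1.6° in the pads as its far edge touched, and I allowed for this when lowering it.

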